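# Turn up the suction pump four clicks and start it

### The job

On the suction pump, push the selector's pointer round clockwise with a fingertip until the level is exactly four clicks higher than you found it, then press the start button fully down and let it come up again. Work gently from the outside with the fingers, do not pinch or force the selector, and leave the jar, the practice pad and the instruments where they are.

Things in the scene. Friction and masses are not known exactly. Their poses are not given: they have to be found in the camera images.
- pump: suction pump, fixed: low white case 240 (x) x 320 (y) x 70 mm high; origin: centre of its underside; -x side is the front, towards the robot. On its flat top: selector axis at (-20, 70) mm, start button at (-50, -80) mm, fixed clear canister 80 mm across, 138 mm above the table, at (75, 0) mm, loose jar near (75, -120) mm. Eight dark dots 61 mm from the selector's axis, one per click
- level (a joint): selector angle, rad, growing clockwise seen from above (level up). Eight click positions 30 deg (0.5236) apart, 0 (lowest) to 3.665, stops 5 deg beyond. Starts at rest in one of the lowest three. At angle q the pointer points 105 deg minus q anticlockwise of the pump's +x. A click takes up to 0.1 N m (3 N at the pointer); it snaps to the nearest click: 15 deg past one, it jumps on to the next
- level_axis (a point): on the selector's vertical axis, at pointer-top height, 103 mm above the table. Flat grey disc 84 mm across, its top 79 mm above the table; on it a black hub 32 mm across and one black pointer, a bar 12 mm wide from the hub to 46 mm from the axis, underside 81 mm and top 103 mm above the table, white line on top. Frame turns with the selector: x from axis to tip, z up
- level_tip (a point): point on top of the pointer, 45 mm from the selector's axis, 1 mm short of its end; same axes as level_axis
- start (a joint): travel of the start button in m: 0 up, 0.006 fully down; it springs back when let go. Fully down takes 4 N.
- start_top (a point): centre of the top of the round white start button, 30 mm across, in a grey collar 46 mm across whose rim is 82 mm above the table; the button's top is 92 mm above the table when up. Pressed straight down; this point moves with the button
- bottle: loose capped jar, 34 mm across and 62 mm high, standing on top of the pump near its back right corner; origin: centre of its underside. To be left alone
- pad: suture practice pad in a clear tray, 140 x 95 x 20 mm, loose on the table to the right (-y) of the pump; origin: centre of its underside. To be left alone
- needle_holder: steel needle holder with finger rings, about 155 x 70 x 9 mm, lying loose on the table to the left (+y) of the pump; origin on the table under the middle of its length. To be left alone
- forceps: steel forceps, about 140 x 25 x 12 mm, lying loose on the table in front of the pump, towards the robot; origin on the table under its middle. To be left alone

How it is judged (in metres and radians):
On the way, in this order (a step that is already met when the one before it is completed fails the run):
1. the selector rests four clicks above where it began (distance of level_tip from where it was at the start of the episode between 0.0746 and 0.0809 m and velocity of joint level between -0.3 and 0.3 rad/s), for 0.3 s.
2. the start button is pressed fully down (value of joint start above 0.0045 m), for 0.05 s.
At the end, for the whole second after the job is handed in: The selector rests four clicks (120 degrees, within 8) clockwise of where it began, the start button has been pressed since (at least 4.5 mm) and is up again (within 1.5 mm), and jar, pad, needle holder and forceps are within 20 mm of where they began (distance of level_tip from where it was at the start of the episode between 0.0746 and 0.0809 m and velocity of joint level between -0.1 and 0.1 rad/s and value of joint start below 0.0015 m and distance of each of bottle, pad, needle_holder, forceps from where it was at the start of the episode below 0.02 m); the robot touches nothing.
It fails at once if the start button is pressed while the selector is not four clicks up (value of joint start above 0.004 m and not (distance of level_tip from where it was at the start of the episode between 0.0746 and 0.0809 m)).
It fails at once if the selector is pinched or forced (over 30 N) (contact force between the fingers and level above 30 N).
It fails at once if a bystander is moved by more than 20 mm or lifted (distance of any of bottle, pad, needle_holder, forceps from where it was at the start of the episode above 0.02 m).
It also fails if it takes over 42 s, if anything falls off the work surface, if the arm or the gripper's body presses on something with over 40 N, if the wrist force passes 120 N, or if a joint passes its speed limit or range.

### The arm

A 6-joint arm with a two-finger parallel gripper is mounted at the origin on the work surface. World frame = base frame: x ahead of the robot, y to its left, z up, the work surface at z = 0. Lengths are in m, angles in degrees, forces in N, time in s.
With the tool pointing down it reaches from about 0.25 to 0.725 m from the base axis. Payload 9.7 kg.
Tool frame: the origin (TCP) lies at the very end of the fingers, on their centre line; the grasp point (between the pads) lies grasp_offset behind it (grasp_offset is the distance from the TCP to the grasp point, in m); z points along the fingers, y is the line along which they close (so a half turn about z gives the same grasp; the last joint's range is limited). The gripper opens to 85 mm and grips with 20 to 120 N. Pads are 22 mm wide; open, the fingers measure 114 mm over their backs; the gripper's body (76 mm by 85 mm) begins 54 mm behind the grasp point. The pads swing forward as they close: fully open they stand 13 mm farther back than shut.
Start: joints at [71.448, 4.979, 10.078, 95.1, 0, 90], TCP at [0.175, 0.521, 0.231] pointing down, gripper open.
Joint ranges: [-179.16, 179.16], [-48.56, 103.87], [-65.8, 70.77], [-126.05, 130.52], [-82.76, 87.17], [-180, 180]. Speed limits (degrees/s): [127.2, 127.2, 147.25, 180, 180, 180].

### API

Orientations are given as [roll, pitch, yaw] about the fixed x, y, z axes, in that order (R = Rz(yaw) Ry(pitch) Rx(roll)).
In Python, from workcell import get_obs, camera, calibration, job_done, recognise, cut_out, mark_of, grasp_offset gives the robot as it stands.
- The arm moves only by the tool servo_tool, never from a script. Its argument "moves" is a list of rows, each a list of 3 entries, a list of its own where there are three numbers: the turn, a rotation vector about the tool's x, y, z in degrees, then the shift along the tool's x, y, z in m, then the opening in per cent of the stroke, from 0 (shut) to 100 (fully open). In form: [[[ax, ay, az], [x, y, z], claw], ...]. A call has 1 to 12 rows; each row shifts and turns the commanded pose from where the row before left it, along the tool's axes as they then stand; what a row does not reach is not made up. A row lasts 1/10 s, in which the tool goes at most 50 mm and 8.59 degrees, less where a joint would pass 70% of its speed; a pose out of reach is approached as far as the arm can. A call is refused whole if a number of a shift passes 0.05 or a number of a turn 8.59, either way. A call with a gripper value outside its range is refused whole. The fingers move at their own pace and stop on an object; "force" is the grip in N (left out, the last holds). Time passes only in rows, so rows that do not move let the fingers close. It gives the time, the measured TCP pose, the force, the opening and the grip force at its end, in the units of the state.
- get_obs(): the state, without advancing time (a new reading comes with each control period).
- camera(name): name is "side" or "top"; returns (picture, depth): 480x640x3 uint8, red, green, blue; 480x640 float32, m along the optical axis (not along the pixel's ray), 0 where there is no reading.
- calibration(name): a dict with "camera_matrix" (3x3 intrinsics, pixels), "R" (3x3) and "t" (3): a world point X has camera coordinates R X + t. Camera axes: x right, y down, z forward; pixel columns grow to the right and rows downward; lengths in m; the calibration is good to about 2 mm. A picture is of the moment at which its call begins. calibration takes no time and is no camera call.
- job_done(): hands the job in; it is judged then, once.
Trained networks look in the newest picture that a camera, given by its name, has taken for a name from the list of things; names that differ only in an ending like _2 or _b are one class to them, and where a whole thing is asked for, a point or a joint stands for the part that bears it (a point fixed in the world has none). Each returns a list of dicts, best first, with "score" (0 to 1); they miss things now and then, are a little off and sometimes report something else, mostly with a low value. They report only what shows in the picture. A call takes as long as a camera call.
- recognise(name, camera): "xyz" ([x, y, z] in m, in the coordinates of the camera as it stood for that picture, good to about 4 mm: the middle of the surface that is visible of it).
- cut_out(name, camera): "mask" (480x640 bool, what is visible of it).
- mark_of(name, camera): "xyz" ([x, y, z] in m, in the coordinates of the camera as it stood for that picture, good to about 4 mm: a listed point, or the origin of a listed thing).
The state is a dict: "time": time; "q": joint angles; "qd": joint speeds; "joint_efforts": joint torques, N m; "ee_pos": TCP position; "tcp_rot": TCP orientation; "wrist_force": force on the tool from outside, world axes, zero at the start; "torque": the same for the moment, N m; "opening": finger opening in m; "grasp_force": force on a finger pad.
Only numpy, scipy, OpenCV 4.12 (cv2) and the standard library are available. Lean on these libraries where they do the work, as an engineer would, in place of code of your own. Each camera call takes 0.05 s, during which the arm holds its last target. There are 200 camera calls.

## Working session

There is one attempt and no reset: what is moved stays moved. The work goes in short steps, Python scripts to look and compute and a tool call to move; the robot and the scene stay as the last step left them, time stands still between calls to the robot, and variables do not carry over. Pictures are saved under pics/ and viewed, at most 10 in all, crops included, and the job is handed in when it is done.

Besides the shell and the picture viewer there is one more tool, called after "Call:" in YAML: its name, and indented under it one key for each argument. servo_tool: Moves the arm, as the interface text tells. Its arguments: {"type":"object","properties":{"moves":{"type":"array"},"force":{"type":"number"}},"required":["moves"]}

```bash
mkdir -p pics; cat > h.py <<'E'
from workcell import *
import numpy as np, cv2
def world(xyz,cam):
    c=calibration(cam); return np.array(c["R"]).T@(np.array(xyz)-np.array(c["t"]))
def pix(X,cam):
    c=calibration(cam); p=np.array(c["camera_matrix"])@(np.array(c["R"])@np.array(X)+np.array(c["t"])); return p[:2]/p[2]
def snap(cam,fn):
    im,d=camera(cam); cv2.imwrite("pics/"+fn,im[:,:,::-1]); return im,d
E
python3 - <<'E'
from h import *
np.set_printoptions(precision=4,suppress=True)
for c in("top","side"):
    snap(c,c+"0.png")
    for n in("pump","level_axis","level_tip","start_top","bottle","forceps"):
        r=mark_of(n,c)
        if r: print(c,n,round(r[0]["score"],2),world(r[0]["xyz"],c),pix(world(r[0]["xyz"],c),c))
o=get_obs();print(o,grasp_offset)
E
```

```text
top pump 0.88 [ 0.6024 -0.0203  0.0024] [334.5706 212.2657]
top level_axis 0.76 [0.5871 0.0459 0.0987] [307.0243 212.6124]
top level_tip 0.74 [0.5777 0.0963 0.101 ] [283.909  216.1995]
top start_top 0.52 [ 0.5475 -0.0974  0.0913] [371.5638 232.4875]
top bottle 0.68 [ 0.6694 -0.1557  0.0678] [396.3359 180.7476]
top forceps 0.62 [0.4256 0.0324 0.0017] [310.8246 286.1602]
side pump 0.66 [ 0.5993 -0.0198 -0.0008] [285.7417 263.6135]
side level_axis 0.67 [0.585  0.0409 0.104 ] [286.4344 241.1151]
side level_tip 0.94 [0.5804 0.0868 0.1054] [284.7895 255.8131]
side start_top 0.62 [ 0.5444 -0.0996  0.0938] [316.3503 207.3196]
side bottle 0.76 [ 0.665  -0.1502  0.0719] [265.5162 199.8978]
side forceps 0.58 [0.4272 0.0343 0.0018] [366.9878 286.6339]
{'time': 0.7, 'q': array([71.4454,  4.9787, 10.0788, 95.1011,  0.0009, 90.0003]), 'qd': array([ 0.0576, -0.0846, -0.067 ,  0.0553,  0.0832,  0.0141]), 'joint_efforts': array([ -0.0004, -51.9967,  46.4784,   0.0013,   0.    ,  -0.    ]), 'ee_pos': array([0.175 , 0.5214, 0.2313]), 'tcp_rot': array([-179.999 ,   -0.0009,  161.4451]), 'wrist_force': array([ 0.2112,  0.0374, -0.0166]), 'torque': array([-0.0283, -0.0397, -0.0119]), 'grasp_force': 0.0, 'opening': 0.08557959579729779} 0.0187
```

View pics/top0.png

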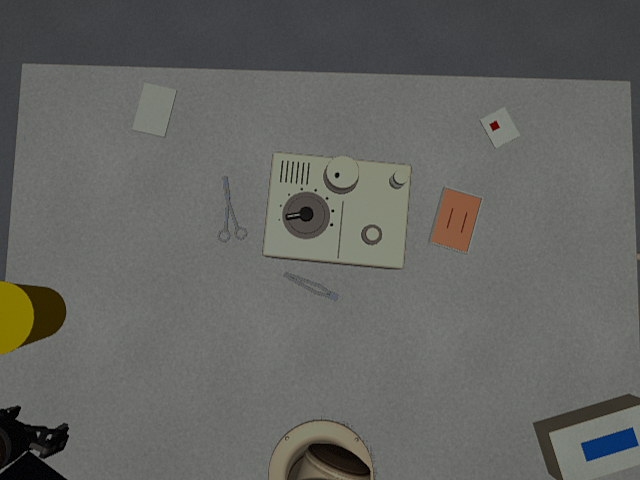

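The top view shows the pump with its case spanning (263–411, 153–268), the selector disc at (306,214) and the pointer aimed left at (286,215). The start button is at (372,234). Next I'll fit the pump pose and check it with an overlay.

```bash
python3 - <<'E'
from h import *
from scipy.optimize import least_squares
np.set_printoptions(precision=4,suppress=True)
L={"pump":(0,0),"level_axis":(-.02,.07),"start_top":(-.05,-.08)}
obs=[]
ims={}
for c in("top","side"):
    ims[c]=camera(c)
    for n in L:
        r=mark_of(n,c)
        if r: obs.append((L[n],world(r[0]["xyz"],c)[:2]))
def T(p,l):
    a=p[2];return np.array([p[0]+np.cos(a)*l[0]-np.sin(a)*l[1],p[1]+np.sin(a)*l[0]+np.cos(a)*l[1]])
p=least_squares(lambda p:np.concatenate([T(p,l)-w for l,w in obs]),[.6,-.02,-.07]).x
print("marks",p[:2],np.degrees(p[2]))
# depth: points with height of case top 0.07 -> minAreaRect
im,d=ims["top"];c=calibration("top");K=np.array(c["camera_matrix"]);v,u=np.mgrid[:480,:640]
P=np.stack([(u-K[0,2])*d/K[0,0],(v-K[1,2])*d/K[1,1],d],-1)
W=(P-np.array(c["t"]))@np.array(c["R"])
m=(abs(W[...,2]-.07)<.015)&(abs(W[...,0]-.6)<.2)&(abs(W[...,1]+.02)<.22)
print("rect",m.sum(),cv2.minAreaRect((W[m][:,:2]*1000).astype(np.float32)), W[m][:,2].mean())
S=4;x0,y0=250,140
big=cv2.resize(im[y0:y0+140,x0:x0+180,::-1],None,fx=S,fy=S,interpolation=cv2.INTER_CUBIC)
def dr(pts,col,cl=True):
    q=np.array([(pix(X,"top")-[x0,y0]+.5)*S for X in pts]);cv2.polylines(big,[q.astype(np.int32)],cl,col,1)
def loc(l,z): return np.append(T(p,l),z)
dr([loc(l,.07) for l in((-.12,-.16),(.12,-.16),(.12,.16),(-.12,.16))],(0,0,255))
for ctr,r,z in((L["level_axis"],.042,.079),(L["level_axis"],.016,.103),(L["start_top"],.015,.092),((.075,0),.04,.138)):
    dr([loc((ctr[0]+r*np.cos(t),ctr[1]+r*np.sin(t)),z) for t in np.linspace(0,6.28,40)],(0,200,0))
for k in range(3):
    a=np.radians(105-30*k);dr([loc((-.02+r*np.cos(a),.07+r*np.sin(a)),.103) for r in(.016,.046)],[(255,0,0),(0,160,255),(255,0,255)][k],False)
cv2.imwrite("pics/fit.png",big)
print("axis",T(p,L["level_axis"]),"start",T(p,L["start_top"]))
E
```

```text
marks [ 0.6077 -0.0033] -11.897029456225608
rect 13227 ((601.3110961914062, -22.333145141601562), (320.08056640625, 242.14390563964844), 85.7499008178711) 0.07020859236248388
axis [0.6026 0.0694] start [ 0.5423 -0.0712]
```

View pics/fit.png

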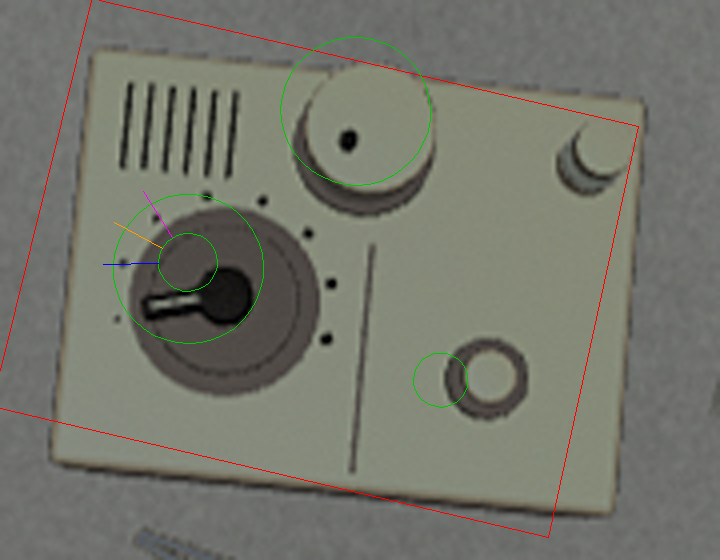

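A bad network mark pulled that fit off. The depth rectangle matches the known size (320x242 mm), so I'm using it: centre (0.6013, -0.0223), yaw -4.25°.

```bash
cat >> h.py <<'E'
p=np.array([.6013,-.0223,np.radians(-4.25)])
def T(l,p=p):
    a=p[2];return np.array([p[0]+np.cos(a)*l[0]-np.sin(a)*l[1],p[1]+np.sin(a)*l[0]+np.cos(a)*l[1]])
def overlay(fn,qs,S=4,x0=250,y0=140):
    im,d=camera("top")
    big=cv2.resize(im[y0:y0+140,x0:x0+180,::-1],None,fx=S,fy=S,interpolation=cv2.INTER_CUBIC)
    def dr(pts,col,cl=True):
        q=np.array([(pix(X,"top")-[x0,y0]+.5)*S for X in pts]);cv2.polylines(big,[q.astype(np.int32)],cl,col,1)
    loc=lambda l,z:np.append(T(l),z)
    dr([loc(l,.07) for l in((-.12,-.16),(.12,-.16),(.12,.16),(-.12,.16))],(0,0,255))
    for ctr,r,z in(((-.02,.07),.042,.079),((-.02,.07),.016,.103),((-.05,-.08),.015,.092),((.075,0),.04,.138)):
        dr([loc((ctr[0]+r*np.cos(t),ctr[1]+r*np.sin(t)),z) for t in np.linspace(0,6.28,40)],(0,200,0))
    for k in qs:
        a=np.radians(105-30*k);dr([loc((-.02+r*np.cos(a),.07+r*np.sin(a)),.103) for r in(.016,.046)],(255,0,0),False)
    cv2.imwrite("pics/"+fn,big)
E
python3 - <<'E'
from h import *
overlay("fit2.png",[0,1])
ax=T((-.02,.07));print("axis",ax,"start",T((-.05,-.08)),"time",get_obs()["time"])
# finger centre in pointer frame (r=38 mm, side offset), pointer world angle q=0
for off in (.030,.017):
  for dq in (0,120):
    a=np.radians(105-4.25-dq);print(off,dq,ax+np.array([np.cos(a)*.038-np.sin(a)*off,np.sin(a)*.038+np.cos(a)*off]))
E
```

```text
axis [0.58654259 0.04898968] start [ 0.54550881 -0.09837459] time 1.15
0.03 0 [0.54998117 0.08072708]
0.03 120 [0.63230869 0.06478411]
0.017 0 [0.56275302 0.08315189]
0.017 120 [0.62802271 0.05251095]
```

View pics/fit2.png

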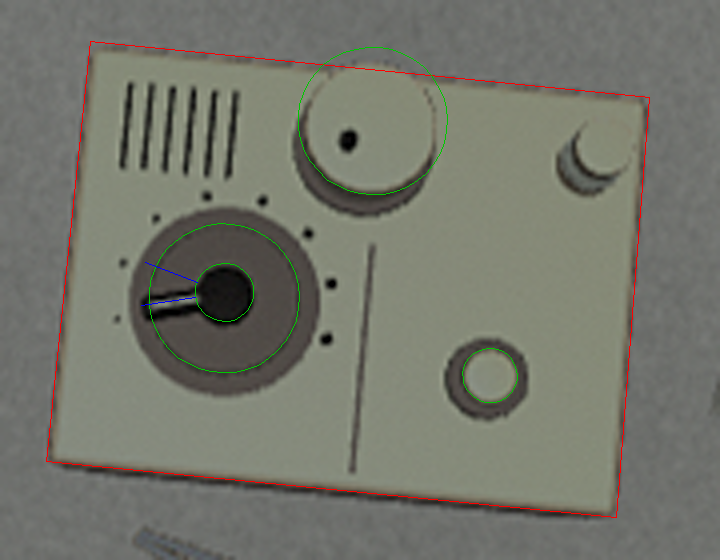

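The overlay fits, with the pointer on the first click (q=0). I'll fly to a point above the near side of the pointer with the fingers shut.

Call:
servo_tool:
  moves:
    - [[0,0,0],[-0.0413,-0.0248,0],0]
    - [[0,0,0],[-0.0413,-0.0248,0],0]
    - [[0,0,0],[-0.0413,-0.0248,0],0]
    - [[0,0,0],[-0.0413,-0.0248,0],0]
    - [[0,0,0],[-0.0413,-0.0248,0],0]
    - [[0,0,0],[-0.0413,-0.0248,0],0]
    - [[0,0,0],[-0.0413,-0.0248,0],0]
    - [[0,0,0],[-0.0413,-0.0248,0],0]
    - [[0,0,0],[-0.0413,-0.0248,0],0]
    - [[0,0,0],[-0.0413,-0.0248,0],0]
    - [[0,0,0],[-0.0413,-0.0248,0],0]
    - [[0,0,0],[-0.0413,-0.0248,0],0]

```text
time: 2.35
ee_pos: [0.5512, 0.0797, 0.2315]
tcp_rot: [180.0, 0.0, 161.4]
wrist_force: [-0.0, 0.9, -0.3]
opening: 0.0
grasp_force: 0.0
```

Call:
servo_tool:
  moves:
    - [[0,0,-7.3],[0,0,0.01],0]
    - [[0,0,-7.3],[0,0,0.02],0]
    - [[0,0,-7.3],[0,0,0.02],0]
    - [[0,0,-7.4],[0,0,0.02],0]
    - [[0,0,0],[0,0,0.02],0]
    - [[0,0,0],[0,0,0],0]

```text
time: 2.95
ee_pos: [0.5488, 0.0814, 0.1386]
tcp_rot: [180.0, -0.2, -169.3]
wrist_force: [0.0, 0.9, -0.3]
opening: -0.0
grasp_force: 0.0
```

Call:
servo_tool:
  moves:
    - [[0,0,0],[0,0,0.02],0]
    - [[0,0,0],[0,0,0.02],0]
    - [[0,0,0],[0,0,0.01],0]
    - [[0,0,0],[0,0,0],0]
    - [[0,0,0],[0,0,0],0]

```text
time: 3.45
ee_pos: [0.5505, 0.0817, 0.0924]
tcp_rot: [-180.0, 0.1, -169.3]
wrist_force: [-0.9, 0.0, 0.6]
opening: -0.0001
grasp_force: 0.0
```

```bash
python3 - <<'E'
from h import *
im,_=camera("side")
u,v=pix([.586,.049,.1],"side").astype(int);print(u,v)
cv2.imwrite("pics/s1.png",cv2.resize(im[v-75:v+75,u-100:u+100,::-1],None,fx=4,fy=4,interpolation=cv2.INTER_CUBIC))
E
```

```text
285 245
```

View pics/s1.png

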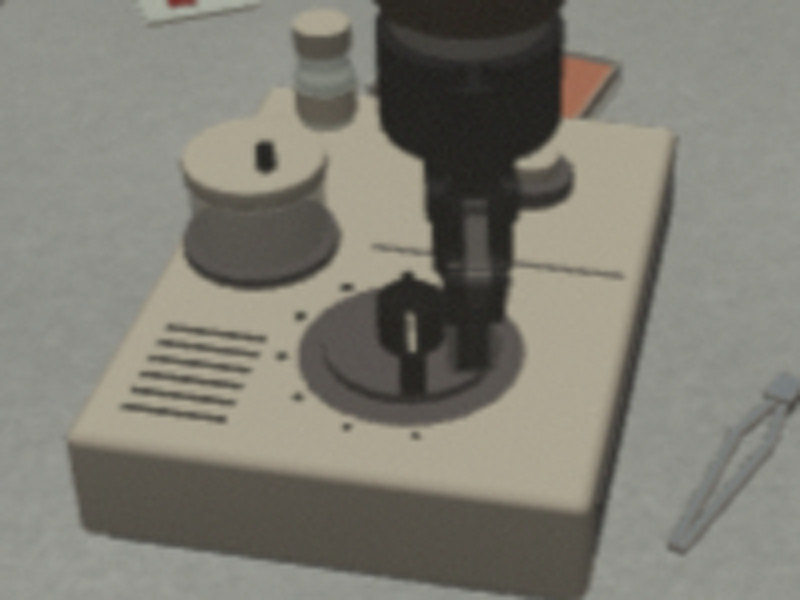

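The side view shows the fingertip at (472,345), just on the robot side of the pointer at (412,370) and clear of the disc. Now I'll approach and start the arc.

Call:
servo_tool:
  moves:
    - [[0,0,0],[-0.005,0,0.001],0]
    - [[0,0,0],[-0.005,0,0.001],0]
    - [[0,0,0],[-0.003,0,0],0]
    - [[0,0,4],[-0.0027,0.0011,0],0]
    - [[0,0,4],[-0.0027,0.0011,0],0]
    - [[0,0,4],[-0.0027,0.0011,0],0]
    - [[0,0,4],[-0.0027,0.0011,0],0]
    - [[0,0,4],[-0.0027,0.0011,0],0]
    - [[0,0,4],[-0.0027,0.0011,0],0]
    - [[0,0,4],[-0.0027,0.0011,0],0]
    - [[0,0,4],[-0.0027,0.0011,0],0]
    - [[0,0,0],[0,0,0],0]

```text
time: 4.7
ee_pos: [0.5848, 0.0915, 0.0891]
tcp_rot: [-180.0, -0.0, 158.7]
wrist_force: [-3.0, 0.1, 0.7]
opening: -0.0002
grasp_force: 1.1
```

```bash
cat >> h.py <<'E'
def rel():
    o=get_obs(); ax=T((-.02,.07)); y=np.radians(o["tcp_rot"][2]); d=o["ee_pos"][:2]-ax
    print("t",o["time"],"z",o["ee_pos"][2],"off,r mm",1000*np.array([d@[np.cos(y),np.sin(y)],d@[np.sin(y),-np.cos(y)]]),"turned",(190.75-o["tcp_rot"][2])%360,"F",o["wrist_force"])
E
python3 - <<'E'
from h import *
im,_=camera("side");rel()
ax=T((-.02,.07))
for n in("level_tip",):
    for r in mark_of(n,"side")[:2]:
        w=world(r["xyz"],"side");print(r["score"],w,"q=",105-4.25-np.degrees(np.arctan2(w[1]-ax[1],w[0]-ax[0])))
u,v=285,245
cv2.imwrite("pics/s2.png",cv2.resize(im[v-75:v+75,u-100:u+100,::-1],None,fx=4,fy=4,interpolation=cv2.INTER_CUBIC))
E
```

```text
t 4.75 z 0.0891392855972852 off,r mm [17.11116089 39.01034812] turned 31.917070317078014 F [-2.00852522  0.9531866   0.0440819 ]
0.57 [0.60591707 0.09071787 0.10624133] q= 35.65553551819659
```

View pics/s2.png

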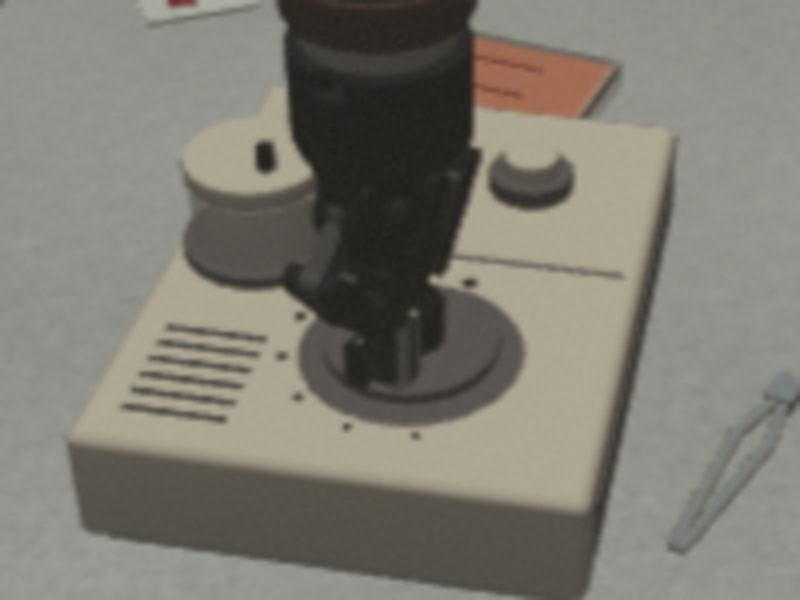

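The pointer is following (about 33°) and the contact force is low. Continuing the arc.

Call:
servo_tool:
  moves:
    - [[0,0,4],[-0.0027,0.0011,0],0]
    - [[0,0,4],[-0.0027,0.0011,0],0]
    - [[0,0,4],[-0.0027,0.0011,0],0]
    - [[0,0,4],[-0.0027,0.0011,0],0]
    - [[0,0,4],[-0.0027,0.0011,0],0]
    - [[0,0,4],[-0.0027,0.0011,0],0]
    - [[0,0,4],[-0.0027,0.0011,0],0]
    - [[0,0,4],[-0.0027,0.0011,0],0]
    - [[0,0,4],[-0.0027,0.0011,0],0]
    - [[0,0,4],[-0.0027,0.0011,0],0]
    - [[0,0,4],[-0.0027,0.0011,0],0]

```text
time: 5.9
ee_pos: [0.6144, 0.0814, 0.0893]
tcp_rot: [180.0, -0.0, 114.7]
wrist_force: [-0.5, -0.3, 0.0]
opening: 0.0003
grasp_force: 0.2
```

```bash
python3 - <<'E'
from h import *
rel()
E
```

```text
t 5.9 z 0.08934393536914187 off,r mm [17.78242206 38.81887621] turned 76.04419228672197 F [-0.46629429 -0.25011721  0.02404243]
```

Call:
servo_tool:
  moves:
    - [[0,0,3],[-0.0024,0.0008,0],0]
    - [[0,0,3],[-0.0023,0.0008,0],0]
    - [[0,0,3],[-0.002,0.0008,0],0]
    - [[0,0,3],[-0.002,0.0008,0],0]
    - [[0,0,3],[-0.002,0.0008,0],0]
    - [[0,0,3],[-0.002,0.0008,0],0]
    - [[0,0,3],[-0.002,0.0008,0],0]
    - [[0,0,3],[-0.002,0.0008,0],0]
    - [[0,0,3],[-0.002,0.0008,0],0]
    - [[0,0,3],[-0.002,0.0008,0],0]
    - [[0,0,3],[-0.002,0.0008,0],0]
    - [[0,0,0],[0,0,0],0]

```text
time: 7.1
ee_pos: [0.627, 0.0605, 0.0893]
tcp_rot: [180.0, 0.0, 81.8]
wrist_force: [-0.1, 0.7, 0.5]
opening: 0.0001
grasp_force: 0.0
```

```bash
python3 - <<'E'
from h import *
im,_=camera("side");rel()
ax=T((-.02,.07))
for r in mark_of("level_tip","side")[:2]:
    w=world(r["xyz"],"side");print(r["score"],w,"q=",105-4.25-np.degrees(np.arctan2(w[1]-ax[1],w[0]-ax[0])))
u,v=285,245
cv2.imwrite("pics/s3.png",cv2.resize(im[v-75:v+75,u-100:u+100,::-1],None,fx=4,fy=4,interpolation=cv2.INTER_CUBIC))
E
```

```text
t 7.15 z 0.08929252919475957 off,r mm [17.2217306  38.34104617] turned 108.8791850697436 F [-1.10344706  0.56622314  0.03843302]
0.76 [0.62993181 0.03351704 0.10543686] q= 120.37628984157563
```

View pics/s3.png

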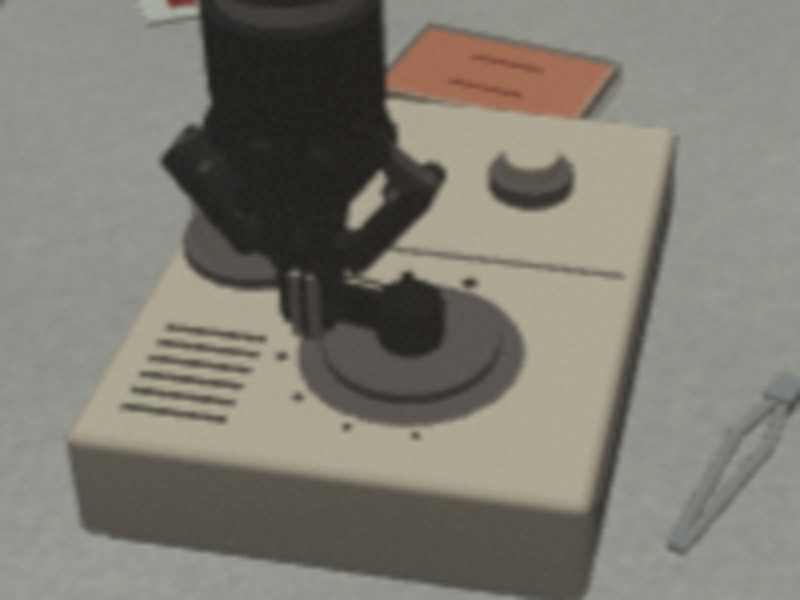

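The pointer now aims away from the robot from hub (410,320) towards (345,285), and the finger is clear of it. The measured q is about 120°. Back off and lift.

Call:
servo_tool:
  moves:
    - [[0,0,0],[0.005,0,0],0]
    - [[0,0,0],[0.005,0,0],0]
    - [[0,0,0],[0,0,-0.025],0]
    - [[0,0,0],[0,0,-0.025],0]
    - [[0,0,0],[0,0,-0.025],0]
    - [[0,0,0],[0,0,-0.025],0]
    - [[0,0,0],[0,0,0],0]

```text
time: 7.9
ee_pos: [0.6295, 0.0713, 0.1933]
tcp_rot: [179.7, -0.1, 81.8]
wrist_force: [0.1, -0.7, 0.7]
opening: -0.0002
grasp_force: 0.0
```

```bash
python3 - <<'E'
from h import *
ax=T((-.02,.07))
camera("side")
for c in("side",):
  for r in mark_of("level_tip",c)[:2]:
    w=world(r["xyz"],c);print(r["score"],w,"q=",105-4.25-np.degrees(np.arctan2(w[1]-ax[1],w[0]-ax[0])))
overlay("t4.png",[4])
o=get_obs();R=cv2.Rodrigues(np.zeros(3))[0]
from scipy.spatial.transform import Rotation as Ro
M=Ro.from_euler("xyz",o["tcp_rot"],degrees=True).as_matrix()
print(o["ee_pos"],M.T@(np.append(T((-.05,-.08)),.11)-o["ee_pos"]))
E
```

```text
0.85 [0.62732131 0.02819386 0.10648044] q= 127.77010307207742
[0.62816508 0.07095623 0.1886119 ] [-0.17939213 -0.0575793   0.07866325]
```

View pics/t4.png

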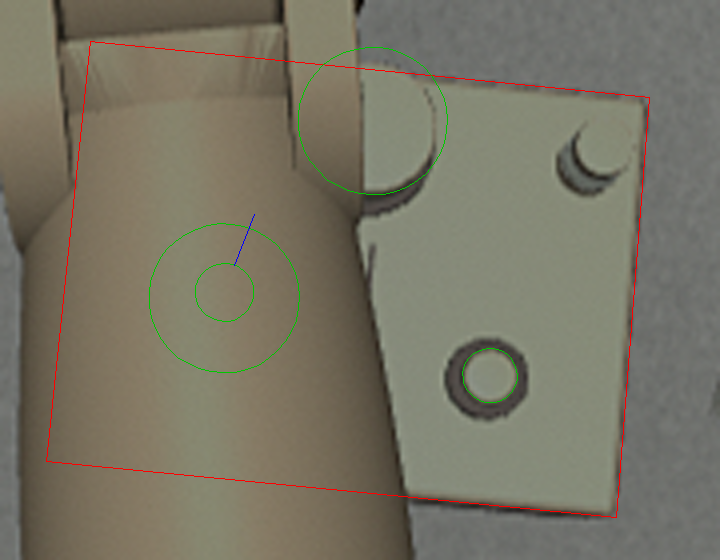

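The arm hides the selector in this view. I'll move above the button at about z=0.11, then verify the selector before pressing.

Call:
servo_tool:
  moves:
    - [[0,0,0],[-0.03,-0.0096,0],0]
    - [[0,0,0],[-0.03,-0.0096,0],0]
    - [[0,0,0],[-0.03,-0.0096,0],0]
    - [[0,0,0],[-0.03,-0.0096,0],0]
    - [[0,0,0],[-0.03,-0.0096,0.02],0]
    - [[0,0,0],[-0.0294,-0.0096,0.03],0]
    - [[0,0,0],[0,0,0.03],0]
    - [[0,0,0],[0,0,0],0]
    - [[0,0,0],[0,0,0],0]

```text
time: 8.95
ee_pos: [0.545, -0.0983, 0.109]
tcp_rot: [-179.9, -0.0, 81.8]
wrist_force: [1.3, -0.3, 0.9]
opening: 0.0001
grasp_force: 0.0
```

```bash
python3 - <<'E'
from h import *
overlay("t5.png",[4])
o=get_obs();print(o["time"],o["ee_pos"],o["wrist_force"],T((-.05,-.08)))
E
```

```text
9.0 [ 0.54582251 -0.0982384   0.11013698] [ 0.00936829 -0.31545224  0.81875521] [ 0.54550881 -0.09837459]
```

View pics/t5.png

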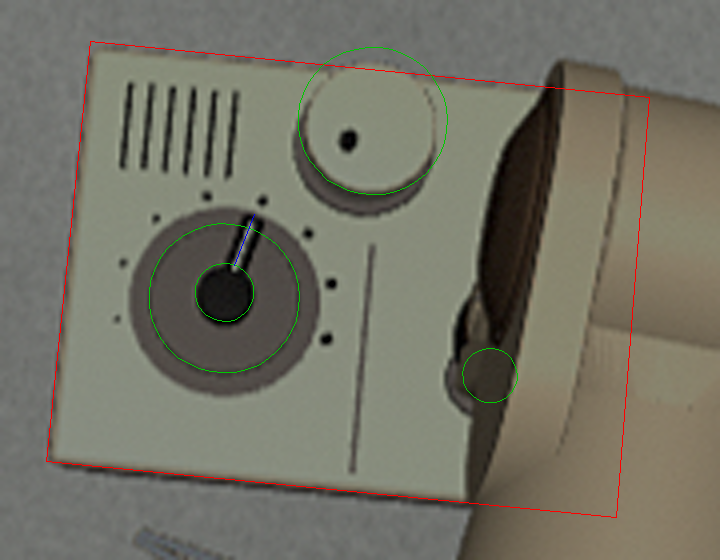

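The pointer lies exactly on the predicted four-click line, at the fifth dot (262,201). Pressing the button now.

Call:
servo_tool:
  moves:
    - [[0,0,0],[0,0,0.01],0]
    - [[0,0,0],[0,0,0.005],0]
    - [[0,0,0],[0,0,0.004],0]
    - [[0,0,0],[0,0,0.003],0]
    - [[0,0,0],[0,0,0.0025],0]
    - [[0,0,0],[0,0,0],0]
    - [[0,0,0],[0,0,0],0]

```text
time: 9.7
ee_pos: [0.5458, -0.0984, 0.086]
tcp_rot: [179.9, -0.0, 81.8]
wrist_force: [-2.3, 3.4, 7.6]
opening: -0.0001
grasp_force: 4.3
```

Call:
servo_tool:
  moves:
    - [[0,0,0],[0,0,0.0008],0]
    - [[0,0,0],[0,0,0],0]
    - [[0,0,0],[0,0,0],0]

```text
time: 10.0
ee_pos: [0.5459, -0.0984, 0.0859]
tcp_rot: [179.9, -0.0, 81.8]
wrist_force: [-3.7, 4.1, 13.1]
opening: -0.0
grasp_force: 6.8
```

Call:
servo_tool:
  moves:
    - [[0,0,0],[0,0,-0.005],0]
    - [[0,0,0],[0,0,-0.01],0]
    - [[0,0,0],[0,0,-0.03],0]
    - [[0,0,0],[0,0,-0.03],0]
    - [[0,0,0],[0,0,-0.03],0]
    - [[0,0,0],[0,0,0],0]
    - [[0,0,0],[0,0,0],0]
    - [[0,0,0],[0,0,0],0]

```text
time: 10.8
ee_pos: [0.5451, -0.0987, 0.188]
tcp_rot: [-179.9, 0.0, 81.7]
wrist_force: [0.2, 0.2, 0.3]
opening: 0.0002
grasp_force: 0.0
```

```bash
python3 - <<'E'
from h import *
camera("side")
for n in("start_top","bottle"):
  for r in mark_of(n,"side")[:1]: print(n,r["score"],world(r["xyz"],"side"))
print(get_obs()["time"])
print(job_done())
E
```

```text
start_top 0.64 [ 0.54104683 -0.09501896  0.0935601 ]
bottle 0.65 [ 0.66492785 -0.15226982  0.07092209]
10.95
the job is handed in; nothing more can be done
None
```

I turned the selector four clicks clockwise, pressed the start button to its stop and let it come up, then handed the job in at 10.95 s; no verdict was returned.

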